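Screw the camera adapter onto the microscope's photo port

ROBOT

A 6-joint arm with a two-finger parallel gripper is mounted at the origin on the work surface. World frame = base frame: x ahead of the robot, y to its left, z up, the work surface at z = 0. Lengths are in mm, angles in rad, forces in N, time in s.
With the tool pointing down it reaches from about 300 to 850 mm from the base axis. Payload 5.4 kg.
Tool frame: the origin (TCP) lies midway between the tips of the shut fingers; the grasp point (between the pads) lies 19 mm behind it (env.pinch_z is the distance from the TCP to the grasp point, in mm); z points along the fingers, y is the line along which they close (so a half turn about z gives the same grasp; the last joint's range is limited). The gripper opens to 85 mm and grips with 20 to 120 N. Pads are 22 mm wide; open, the fingers measure 114 mm over their backs; the gripper's body (76 mm by 85 mm) begins 54 mm behind the grasp point. The pads swing forward as they close: fully open they stand 13 mm farther back than shut.
Start: joints at [-1.38, 0.158, 1.597, -0, 1.386, -0.21], TCP at [224.315, -529.423, 231.299] pointing down, gripper open.
Joint ranges: [-2.91, 2.91], [-0.94, 2.29], [0.18, 2.7], [-1.29, 4.43], [0.17, 2.64], [-3, 3]. Speed limits (rad/s): [2.57, 2.57, 3.14, 3.14, 3.14, 3.14].

INTERFACE

Orientations are given as a 3x3 rotation matrix whose columns are the frame's x, y, z axes.
In Python, from cell import env gives the robot as it stands.
- The arm moves only by the shell command python3 -m handwheel 'ROWS' [FORCE]. ROWS is a JSON object of lists of equal length, an entry for each row: "translation": the shift along the tool's x, y, z in cm, a list of three; "roll": the turn about the tool's z in degrees; "gripper": the opening, from -1 (shut) to 1 (fully open). A call has 1 to 8 rows; each row shifts and turns the commanded pose from where the row before left it, along the tool's axes as they then stand; what a row does not reach is not made up. A row lasts 1/8 s, in which the tool goes at most 62.5 mm and 10.7 degrees, less where a joint would pass 70% of its speed; a pose out of reach is approached as far as the arm can. A call with a gripper value outside its range is refused whole. The fingers move at their own pace and stop on an object; FORCE is the grip in N (left out, the last holds). Time passes only in rows, so rows that do not move let the fingers close. It gives the time, the measured TCP pose, the force, the opening and the grip force at its end, in the units of the state.
- env.read_state(): the state, without advancing time (a new reading comes with each control period).
- env.snapshot(name): name is "side" or "top"; returns the picture (384x512x3 uint8, blue, green, red); there is no depth.
- env.get_calibration(name): a dict with "mtx" (3x3 intrinsics, pixels), "position" and "attitude" of the camera in the world. Camera axes: x right, y up, looking along -z (the intrinsics and any distortion apply to the point x, -y, -z); pixel columns grow to the right and rows downward; lengths in mm; the calibration is good to about 2 mm. A picture is of the moment at which its call begins. get_calibration takes no time and is no camera call.
- env.hand_in(): hands the job in; it is judged then, once.
Trained networks look in the newest picture that a camera, given by its name, has taken for a name from the list of things; names that differ only in an ending like _2 or _b are one class to them, and where a whole thing is asked for, a point or a joint stands for the part that bears it (a point fixed in the world has none). Each returns a list of dicts, best first, with "conf" (0 to 1); they miss things now and then, are a little off and sometimes report something else, mostly with a low value. They report only what shows in the picture. A call takes as long as a camera call.
- env.search_frame(camera, label): "box" ([left, top, width, height] in pixels, round what is visible of it).
- env.landmark_of(camera, label): "point" ([row, column] in pixels: a listed point, or the origin of a listed thing).
The state is a dict: "time_s": time; "joint_pos": joint angles; "joint_vel": joint speeds; "tau": joint torques, N m; "eef_pos": TCP position; "tool_rot": TCP orientation; "ft_force": force on the tool from outside, world axes, zero at the start; "moment": the same for the moment, N m; "gripper_width": finger opening in mm; "grasp_force": force on a finger pad.
Only numpy, scipy, OpenCV 4.12 (cv2) and the standard library are available. Lean on these libraries where they do the work, as an engineer would, in place of code of your own. Each camera call takes 0.05 s, during which the arm holds its last target. There are 200 camera calls.

TASK

Take the metal camera adapter out of its rest, lower it upright into the port on top of the microscope, and with only light pressure turn it backward (anticlockwise from above) until you feel it drop a step into the start of the thread. Then turn it forward (clockwise) until its shoulder is fully home, flush on the port's rim, and let go. Never force it, and do not disturb the jar, the dish or the spoon.

Things in the scene. Friction and masses are not known exactly. Their poses are not given: they have to be found in the camera images.
- adapter: Loose round aluminium camera adapter, about 160 g, 66 mm tall, upright in the rest. Origin: centre of its shoulder's underside; z up its axis. Shoulder: 60 mm disc, z 0 to 6 mm. Barrel to grip: 40 mm diameter, z 6 to 46. Below: 36 mm spigot to z -14, tapered to 24 mm diameter at its foot, z -20.
- lugs (a point): Point on the adapter's axis amid its thread lugs, 9.1 mm below the shoulder's underside, axes as the adapter. Four lugs along +x, +y, -x, -y stick out of the spigot to radius 24 mm, each 3 mm wide, 7.6 to 10.6 mm below the shoulder's underside.
- rest: Fixed black ring in which the adapter stands, its shoulder on the ring's top: 76 mm outside, 53 mm inside diameter, 26 mm high. Origin: centre of its underside, on the table.
- microscope: Fixed white stereo microscope on a low stand. Origin on the table, below the port's axis. Two eyepieces lean out to its -x, their tops at most 220 mm up and 165 mm from the port's axis; its pillar stands at x 115 mm, 185 mm high. Nothing within 70 mm of the port's axis is higher than the port's rim.
- port (a point): Centre of the port's rim, 220 mm above the table: an upright open steel collar, 60 mm outside diameter, z up. Inside, a right-hand thread with four starts 90 degrees apart; where they lie is unknown, differs each time and is not shown by this point. Bore inside the thread 39 mm: the spigot has 1.5 mm play all round. Over 40 N between adapter and microscope, pressed or turned, harms the thread.
- thread_top (a point): Point on the port's axis 2 mm below the rim. The lugs first land on the threads' tops, which fall clockwise from rim level to 4 mm lower over 72 degrees; their last 3 degrees carry a blunt stop, top 0.7 mm below the rim. The shoulder then stands 7 to 11 mm over the rim. Forward turning binds on the stop. Backward (80 degrees at most) they may slip 2 to 3 mm off a stop, climb, then drop.
- thread_gap (a point): Point on the port's axis 8.2 mm below the rim, the floor of the 18 degree gaps between threads. Off a thread's high end the lugs drop about 8 mm to here if pressed lightly (5 to 12 N): shoulder 2.4 mm over the rim. Farther back is a wall within 10 degrees. Forward, pressed lightly, they run under the thread and sink: shoulder on the rim after 50 to 65 degrees, firm end stop 20 degrees on.
- jar: Bystander: small amber glass jar, 52 mm diameter, 75 mm high. Origin: centre of underside.
- dish: Bystander: shallow steel dish, 72 mm diameter, 16 mm high. Origin: centre of underside.
- spoon: Bystander: steel lab spoon 150 mm long lying on the table. Origin: under its middle, x along it.

How it is judged (in metres and radians):
On the way, in this order (a step that is already met when the one before it is completed fails the run):
1. the adapter stands upright in the mouth of the port, its spigot inside, not yet dropped into the thread (horizontal distance between adapter and port below 0.004 m and z of adapter in the frame of port between 0.005 and 0.018 m and angle between adapter's own z axis and vertical below 0.12 rad), for 0.05 s.
2. it has dropped the step into the start of the thread (shoulder less than 4.5 mm above the rim) (z of adapter in the frame of port below 0.0045 m and horizontal distance between adapter and port below 0.004 m), for 0.1 s.
At the end, for the whole second after the job is handed in: The adapter is screwed home in the photo port, at rest: its shoulder within 1 mm of the rim, centred within 3 mm, upright within 0.03 rad (z of adapter in the frame of port between -0.0015 and 0.001 m and horizontal distance between adapter and port below 0.003 m and angle between adapter's own z axis and vertical below 0.03 rad and linear speed of adapter below 0.01 m/s); the robot touches nothing.
It fails at once if the adapter and the microscope are forced against each other with more than 40 N (contact force between adapter and microscope above 40 N).
It fails at once if a bystander is disturbed (moved more than 20 mm) (distance of any of jar, dish, spoon from where it was at the start of the episode above 0.02 m).
It also fails if it takes over 72 s, if anything falls off the work surface, if the arm or the gripper's body presses on something with over 40 N, if the wrist force passes 120 N, or if a joint passes its speed limit or range.

## Working session

There is one attempt and no reset: what is moved stays moved. The work goes in short steps, Python scripts to look and compute and a shell command to move; the robot and the scene stay as the last step left them, time stands still between calls to the robot, and variables do not carry over. Pictures are saved under pics/ and viewed, at most 10 in all, crops included, and the job is handed in when it is done.

```bash
ls; mkdir -p pics
cat > h.py <<'E'
import numpy as np, cv2
from cell import env
def ray(cam,rc):
    c=env.get_calibration(cam); K=np.array(c["mtx"]); R=np.array(c["attitude"]); p=np.array(c["position"])
    if R.shape!=(3,3):
        from scipy.spatial.transform import Rotation as Ro
        print(R); 
    d=np.linalg.inv(K)@[rc[1],rc[0],1]; d=R@np.array([d[0],-d[1],-d[2]]); return p,d/np.linalg.norm(d)
def onz(cam,rc,z):
    p,d=ray(cam,rc); return p+d*(z-p[2])/d[2]
def tri(a,b):
    (p,d),(q,e)=a,b
    s=np.linalg.lstsq(np.c_[d,-e],q-p,rcond=None)[0]; u,v=p+s[0]*d,q+s[1]*e
    return (u+v)/2,np.linalg.norm(u-v)
E
python3 - <<'E'
from h import *
ims=[env.snapshot(n) for n in("top","side")]
cv2.imwrite("pics/a.png",cv2.resize(np.hstack(ims),(800,300)))
for n in("top","side"): print(n,{k:(np.round(v,3).tolist() if not isinstance(v,str) else v) for k,v in env.get_calibration(n).items()})
P={}
for l in["adapter","rest","port","microscope","jar","dish","spoon"]:
  for n in("top","side"):
    r=env.landmark_of(n,l); P[n,l]=r
    print(l,n,[(round(x["conf"],2),np.round(x["point"],1).tolist()) for x in r[:3]])
  if P["top",l] and P["side",l]:
    m,e=tri(ray("top",P["top",l][0]["point"]),ray("side",P["side",l][0]["point"])); print("  ->",m.round(1),round(e,1))
s=env.read_state();print(s["time_s"],s["tool_rot"])
E
```

```text
pics
top {'mtx': [[458.937, 0.0, 257.716], [0.0, 458.937, 195.683], [0.0, 0.0, 1.0]], 'position': [511.267, 17.572, 1342.562], 'attitude': [[0.012, 0.998, -0.069], [-1.0, 0.011, -0.008], [-0.007, 0.069, 0.998]]}
side {'mtx': [[435.505, 0.0, 262.251], [0.0, 435.505, 191.804], [0.0, 0.0, 1.0]], 'position': [122.42, 872.744, 1048.58], 'attitude': [[-0.884, 0.312, -0.347], [-0.467, -0.602, 0.648], [-0.007, 0.735, 0.678]]}
adapter top [(0.75, [231.6, 374.6]), (0.61, [222.2, 204.9])]
adapter side [(0.53, [171.8, 322.6])]
  -> [ 503.7 -309.5   18. ] 0.2
rest top [(0.65, [231.0, 373.3])]
rest side [(0.59, [177.4, 324.4])]
  -> [ 500.9 -315.   -12.4] 9.5
port top [(0.71, [222.3, 206.1])]
port side [(0.56, [212.6, 254.5])]
  -> [526.5 154.3 211.8] 8.4
microscope top [(0.73, [227.0, 213.7]), (0.39, [156.2, 330.4])]
microscope side [(0.88, [263.8, 257.8])]
  -> [516.4 157.6   0. ] 11.0
jar top [(0.55, [157.5, 325.9])]
jar side [(0.76, [180.3, 252.0])]
  -> [ 721.9 -171.8   -4.5] 3.4
dish top [(0.74, [170.0, 365.2])]
dish side [(0.53, [166.6, 274.8])]
  -> [ 687.  -289.3  -12. ] 3.5
spoon top [(0.95, [232.8, 135.4]), (0.43, [224.4, 203.2])]
spoon side []
0.8 [[ 9.20748968e-01  3.90155530e-01  7.18055820e-07]
 [ 3.90155530e-01 -9.20748968e-01 -3.74462403e-05]
 [-1.39487086e-05  3.47587406e-05 -9.99999999e-01]]
```

View pics/a.png

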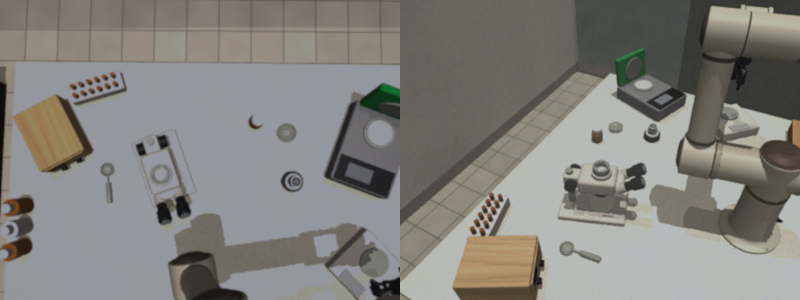

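Run:
```python
from h import *
ims={n:env.snapshot(n) for n in("top","side")}
def crop(n,r,c,h=20):
    return cv2.resize(ims[n][r-h:r+h,c-h:c+h],(400,300) if 0 else (300,300),interpolation=cv2.INTER_CUBIC)
rows=[np.hstack([crop("top",231,374),crop("top",222,206)]),np.hstack([crop("side",168,322),crop("side",212,255)])]
cv2.imwrite("pics/b.png",np.vstack(rows))
for n in("top","side"):
    for l in("adapter","rest","port"):
        print(n,l,[(round(x["conf"],2),np.round(x["box"],1).tolist()) for x in env.search_frame(n,l)[:2]])
for l,z in(("adapter",26),("rest",0),("port",220)):
    for n in("top","side"):
        print(l,n,[onz(n,x["point"],z).round(1).tolist() for x in env.landmark_of(n,l)[:1]])
```

```text
top adapter [(0.74, [365.9, 222.5, 20.7, 21.5])]
top rest [(0.66, [360.8, 219.4, 27.3, 23.7])]
top port [(0.59, [168.5, 161.8, 83.8, 125.5])]
side adapter [(0.46, [317.0, 158.6, 13.0, 16.2])]
side rest [(0.7, [312.6, 171.3, 21.5, 12.7]), (0.61, [317.7, 160.6, 12.1, 16.6])]
side port [(0.91, [201.3, 205.4, 114.3, 85.3])]
adapter top [[500.4, -308.6, 26.0]]
adapter side [[501.8, -287.1, 26.0]]
rest top [[504.2, -311.3, 0.0]]
rest side [[497.2, -283.3, 0.0]]
port top [[512.9, 148.8, 220.0]]
port side [[523.3, 162.6, 220.0]]
```

View pics/b.png

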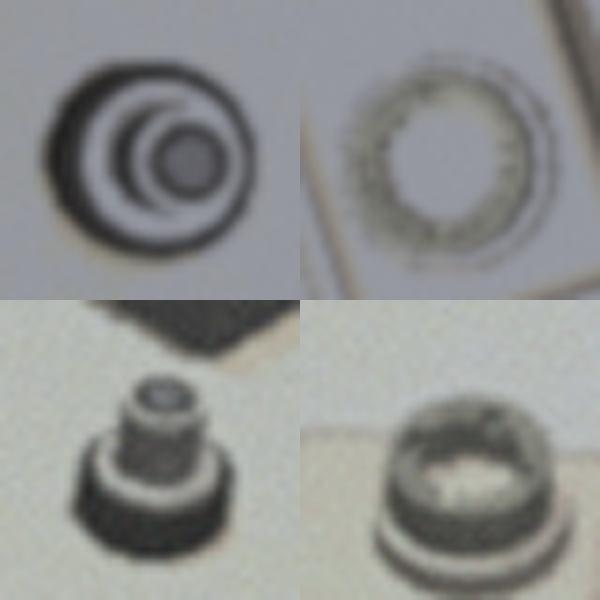

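Run:
```python
from h import *
for n,rc,z,l in(("top",(231.8,374.8),32,"sh"),("top",(232.0,378.7),72,"bar"),("side",(160.2,323.2),72,"bar"),("top",(222.8,203.9),220,"port"),("side",(211.6,257.2),220,"port")): print(l,n,onz(n,rc,z).round(1))
print(tri(ray("top",(232,378.7)),ray("side",(160.2,323.2))),tri(ray("top",(222.8,203.9)),ray("side",(211.6,257.2))))
s=env.read_state();print(s["time_s"],s["eef_pos"],s["gripper_width"],env.pinch_z, s["ft_force"])
```

```text
sh top [ 503.3 -306.5   32. ]
bar top [ 503.1 -307.4   72. ]
bar side [ 506.  -308.6   72. ]
port top [521.4 156.7 220. ]
port side [521.8 156.3 220. ]
(array([ 504.09504357, -306.33801287,   74.35098351]), np.float64(2.13415759239834)) (array([521.45483351, 156.72295302, 220.51225034]), np.float64(0.19052129289081227))
1.5 [ 224.32298022 -529.40605852  231.27740037] 85.22060946286317 18.700000000000003 [-0.53489735  0.17914624  0.10082177]
```

```bash
python3 -m handwheel '{"translation":[[4.3,-1.2,0],[4.3,-1.2,0],[4.3,-1.2,0],[4.3,-1.2,0],[4.3,-1.2,0.5],[4.3,-1.2,1.5],[4.3,-1.2,3],[4.3,-1.2,3]],"roll":[0,0,0,0,0,0,0,0],"gripper":[1,1,1,1,1,1,1,1]}' 40
```

```text
time_s: 2.5
eef_pos: [504.9, -306.0, 150.9]
tool_rot: [[0.921, 0.39, 0.001], [0.39, -0.921, -0.001], [0.0, 0.001, -1.0]]
ft_force: [-0.0, -0.8, 0.3]
gripper_width: 85.3
grasp_force: 0.0
```

```bash
python3 -m handwheel '{"translation":[[-0.17,0.04,2],[0,0,3],[0,0,3],[0,0,2.2],[0,0,1.2],[0,0,0],[0,0,0],[0,0,0]],"roll":[0,0,0,0,0,0,0,0],"gripper":[1,1,1,1,1,-1,-1,-1]}' 40;  python3 -m handwheel '{"translation":[[0,0,0],[0,0,0],[0,0,0],[0,0,0]],"roll":[0,0,0,0],"gripper":[-1,-1,-1,-1]}'
```

```text
time_s: 3.5
eef_pos: [503.0, -308.6, 38.8]
tool_rot: [[0.921, 0.39, 0.002], [0.39, -0.921, -0.002], [0.001, 0.002, -1.0]]
ft_force: [0.8, -0.7, -0.5]
gripper_width: 39.3
grasp_force: 40.2
time_s: 4.0
eef_pos: [503.0, -308.6, 38.8]
tool_rot: [[0.921, 0.39, 0.002], [0.39, -0.921, -0.002], [0.001, 0.002, -1.0]]
ft_force: [0.1, 0.4, 4.9]
gripper_width: 39.2
grasp_force: 40.6
```

```bash
python3 -m handwheel '{"translation":[[0,0,-1],[0,0,-3],[0,0,-4],[0,0,-5],[0,0,-5],[0,0,-4.5],[0,0,-2.5],[0,0,0]],"roll":[0,0,0,0,0,0,0,0],"gripper":[-1,-1,-1,-1,-1,-1,-1,-1]}' 50; python3 -c "
import numpy as np
d=np.array([521.5-503,156.6+308.6]);print(d@[.9207,.3902],d@[.3902,-.9207])"
```

```text
time_s: 5.0
eef_pos: [502.9, -308.5, 289.8]
tool_rot: [[0.921, 0.39, 0.003], [0.39, -0.921, -0.003], [0.002, 0.004, -1.0]]
ft_force: [-0.2, 1.0, -2.4]
gripper_width: 38.6
grasp_force: 50.5
198.55399000000003 -421.09094000000005
```

```bash
python3 -m handwheel '{"translation":[[0.6,-1.3,0],[1.3,-2.8,0],[1.5,-3.1,0],[1.5,-3.2,0],[1.5,-3.2,0],[1.5,-3.2,0],[1.5,-3.2,0],[1.5,-3.2,0]],"roll":[0,0,0,0,0,0,0,0],"gripper":[-1,-1,-1,-1,-1,-1,-1,-1]}'; python3 -m handwheel '{"translation":[[1.5,-3.2,0],[1.5,-3.2,0],[1.5,-3.2,0],[1.5,-3.2,0],[1.3,-2.8,0],[1.1,-2.3,0],[0.55,-1.0,0],[0,0,0]],"roll":[0,0,0,0,0,0,0,0],"gripper":[-1,-1,-1,-1,-1,-1,-1,-1]}'
python3 - <<'E'
from h import *
ims={n:env.snapshot(n) for n in("top","side")}
def crop(n,r,c,h=27):
    return cv2.resize(ims[n][r-h:r+h,c-h:c+h],(400,400),interpolation=cv2.INTER_CUBIC)
cv2.imwrite("pics/c.png",np.hstack([crop("top",222,204),crop("side",205,257)]))
s=env.read_state();print(s["joint_pos"],s["eef_pos"],s["ft_force"])
for n in("top","side"):
    for l in("adapter","port","lugs"): print(n,l,[(round(x["conf"],2),np.round(x["point"],1).tolist()) for x in env.landmark_of(n,l)[:1]])
E
```

```text
time_s: 6.0
eef_pos: [510.6, -49.3, 284.8]
tool_rot: [[0.921, 0.391, -0.004], [0.391, -0.921, 0.002], [-0.003, -0.003, -1.0]]
ft_force: [0.6, 0.3, -2.7]
gripper_width: 38.9
grasp_force: 50.5
time_s: 7.0
eef_pos: [519.9, 157.6, 286.0]
tool_rot: [[0.92, 0.391, -0.002], [0.391, -0.92, -0.0], [-0.002, -0.001, -1.0]]
ft_force: [0.4, 0.2, -2.0]
gripper_width: 39.1
grasp_force: 50.6
[ 7.01834863e-02  4.46041813e-02  1.61046900e+00 -4.12987517e-04
  1.48765431e+00  1.24062262e+00] [520.38122754 156.65215654 286.68990815] [-0.44578815 -0.08033498 -2.16849361]
top adapter []
top port [(0.85, [222.4, 204.2])]
top lugs []
side adapter [(0.61, [197.2, 259.2])]
side port [(0.82, [211.9, 256.4])]
side lugs [(0.62, [200.2, 256.5])]
```

View pics/c.png

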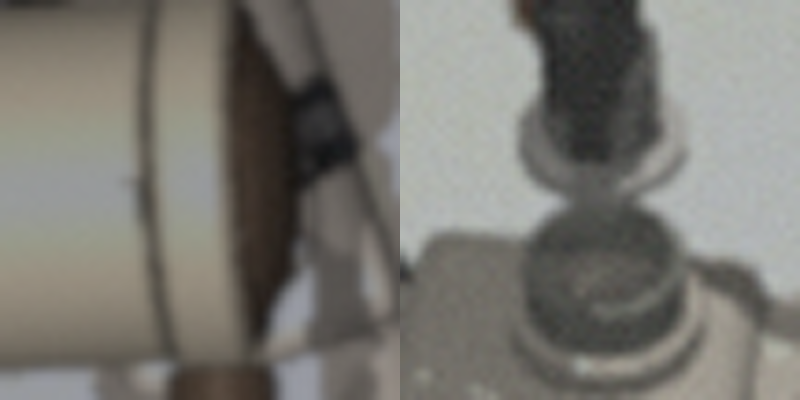

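Run:
```python
from h import *
s=env.read_state();print(s["eef_pos"],s["time_s"])
z=s["eef_pos"][2]-12.8
print(onz("side",(196.4,257.1),z), onz("side",(211.6,257.2),220),onz("side",(211.9,256.6),220),onz("top",(222.4,204.2),220))
```

```text
[520.81325717 156.71673999 287.38663465] 7.4
[521.96096397 154.89061675 274.58663465] [521.79032839 156.31600688 220.        ] [522.67915004 158.04722843 220.        ] [522.35807756 156.03051251 220.        ]
```

```bash
python3 -m handwheel '{"translation":[[0.1,0.04,0.5],[0,0,1],[0,0,1],[0,0,0.7],[0,0,0],[0,0,0]],"roll":[0,0,0,0,0,0],"gripper":[-1,-1,-1,-1,-1,-1]}'; python3 -m handwheel '{"translation":[[0,0,0.2],[0,0,0.2],[0,0,0.2],[0,0,0.0],[0,0,0]],"roll":[0,0,0,0,0],"gripper":[-1,-1,-1,-1,-1]}'
```

```text
time_s: 8.15
eef_pos: [522.0, 157.3, 255.6]
tool_rot: [[0.921, 0.39, 0.001], [0.39, -0.921, 0.0], [0.001, 0.0, -1.0]]
ft_force: [0.0, 0.1, -1.5]
gripper_width: 38.9
grasp_force: 50.6
time_s: 8.78
eef_pos: [521.8, 157.3, 249.3]
tool_rot: [[0.921, 0.39, 0.0], [0.39, -0.921, 0.0], [0.0, -0.0, -1.0]]
ft_force: [-0.4, -0.1, -1.6]
gripper_width: 39.0
grasp_force: 50.6
```

Spigot is entering freely (−1.6 N is the adapter's weight). Now slow steps.

```bash
python3 -m handwheel '{"translation":[[0,0,0.1],[0,0,0.1],[0,0,0.1],[0,0,0.1],[0,0,0]],"roll":[0,0,0,0,0],"gripper":[-1,-1,-1,-1,-1]}'; python3 -m handwheel '{"translation":[[0,0,0.1],[0,0,0]],"roll":[0,0],"gripper":[-1,-1]}'; python3 -m handwheel '{"translation":[[0,0,0.05],[0,0,0]],"roll":[0,0],"gripper":[-1,-1]}'
```

```text
time_s: 9.4
eef_pos: [521.8, 157.3, 246.0]
tool_rot: [[0.921, 0.39, 0.0], [0.39, -0.921, 0.0], [0.0, 0.0, -1.0]]
ft_force: [-2.6, 0.0, 3.7]
gripper_width: 38.6
grasp_force: 50.7
time_s: 9.65
eef_pos: [521.2, 157.4, 243.5]
tool_rot: [[0.921, 0.39, -0.002], [0.39, -0.921, 0.0], [-0.001, -0.001, -1.0]]
ft_force: [-2.0, 1.2, 0.7]
gripper_width: 39.0
grasp_force: 50.6
time_s: 9.9
eef_pos: [521.3, 157.4, 243.2]
tool_rot: [[0.921, 0.39, -0.002], [0.39, -0.921, 0.0], [-0.001, -0.001, -1.0]]
ft_force: [-3.7, 1.8, -1.4]
gripper_width: 38.9
grasp_force: 50.5
```

```bash
python3 -m handwheel '{"translation":[[-0.05,-0.05,0.05],[0,0,0]],"roll":[0,0],"gripper":[-1,-1]}'; python3 -m handwheel '{"translation":[[0,0,0.05],[0,0,0]],"roll":[0,0],"gripper":[-1,-1]}'; python3 -m handwheel '{"translation":[[0,0,0.05],[0,0,0]],"roll":[0,0],"gripper":[-1,-1]}'
```

```text
time_s: 10.15
eef_pos: [521.2, 157.5, 243.2]
tool_rot: [[0.921, 0.39, 0.0], [0.39, -0.921, -0.0], [0.0, 0.0, -1.0]]
ft_force: [-1.4, 1.1, -0.9]
gripper_width: 38.4
grasp_force: 50.5
time_s: 10.4
eef_pos: [521.2, 157.5, 242.9]
tool_rot: [[0.921, 0.39, 0.0], [0.39, -0.921, -0.0], [0.0, 0.0, -1.0]]
ft_force: [-3.3, 0.9, -1.0]
gripper_width: 39.1
grasp_force: 50.5
time_s: 10.65
eef_pos: [521.2, 157.5, 242.3]
tool_rot: [[0.921, 0.39, 0.0], [0.39, -0.921, -0.0], [0.0, 0.0, -1.0]]
ft_force: [-2.7, 0.7, -0.1]
gripper_width: 38.9
grasp_force: 50.5
```

```bash
python3 -m handwheel '{"translation":[[-0.05,-0.02,0.05],[0,0,0]],"roll":[0,0],"gripper":[-1,-1]}'; python3 -m handwheel '{"translation":[[0,0,0.1],[0,0,0]],"roll":[0,0],"gripper":[-1,-1]}'; python3 -m handwheel '{"translation":[[0,0,0.05],[0,0,0]],"roll":[0,0],"gripper":[-1,-1]}'
```

```text
time_s: 10.9
eef_pos: [520.9, 157.4, 241.8]
tool_rot: [[0.921, 0.39, 0.001], [0.39, -0.921, -0.0], [0.001, 0.001, -1.0]]
ft_force: [-0.2, 0.2, -0.7]
gripper_width: 38.6
grasp_force: 50.5
time_s: 11.15
eef_pos: [521.0, 157.4, 241.2]
tool_rot: [[0.921, 0.39, 0.001], [0.39, -0.921, -0.0], [0.001, 0.001, -1.0]]
ft_force: [-0.7, -0.1, 0.8]
gripper_width: 38.7
grasp_force: 50.6
time_s: 11.4
eef_pos: [521.0, 157.4, 241.0]
tool_rot: [[0.921, 0.39, 0.001], [0.39, -0.921, -0.0], [0.001, 0.001, -1.0]]
ft_force: [-1.2, -1.0, 5.3]
gripper_width: 39.0
grasp_force: 50.8
```

```bash
python3 -m handwheel '{"translation":[[0,0,0],[0,0,-0.02]],"roll":[-5,-3],"gripper":[-1,-1]}'; python3 -m handwheel '{"translation":[[0,0,-0.02],[0,0,-0.02]],"roll":[-4,-4],"gripper":[-1,-1]}'
```

```text
time_s: 11.65
eef_pos: [520.8, 157.4, 241.4]
tool_rot: [[0.857, 0.516, 0.001], [0.516, -0.857, -0.0], [0.001, 0.001, -1.0]]
ft_force: [-2.4, 0.1, 6.0]
gripper_width: 38.7
grasp_force: 51.0
time_s: 11.9
eef_pos: [520.7, 157.5, 241.8]
tool_rot: [[0.776, 0.63, 0.001], [0.63, -0.776, -0.0], [0.0, 0.0, -1.0]]
ft_force: [-1.9, -0.3, 5.9]
gripper_width: 39.0
grasp_force: 51.0
```

```bash
python3 -m handwheel '{"translation":[[0,0,-0.02],[0,0,-0.02]],"roll":[-4,-4],"gripper":[-1,-1]}'; python3 -m handwheel '{"translation":[[0,0,-0.02],[0,0,-0.02]],"roll":[-3,-3],"gripper":[-1,-1]}'
```

```text
time_s: 12.15
eef_pos: [520.5, 157.6, 242.2]
tool_rot: [[0.681, 0.732, 0.0], [0.732, -0.681, 0.0], [0.0, 0.0, -1.0]]
ft_force: [-3.3, -0.4, 7.6]
gripper_width: 38.7
grasp_force: 51.0
time_s: 12.4
eef_pos: [520.5, 157.6, 242.6]
tool_rot: [[0.601, 0.799, 0.0], [0.799, -0.601, 0.0], [0.0, -0.0, -1.0]]
ft_force: [-3.2, -0.4, 7.5]
gripper_width: 39.0
grasp_force: 51.0
```

```bash
python3 -m handwheel '{"translation":[[-0.02,-0.02,-0.02],[0,0,-0.02]],"roll":[-4,-3],"gripper":[-1,-1]}'; python3 -m handwheel '{"translation":[[0,0,-0.02],[0,0,-0.02]],"roll":[-3,-3],"gripper":[-1,-1]}'
```

```text
time_s: 12.65
eef_pos: [520.4, 157.6, 242.9]
tool_rot: [[0.499, 0.867, 0.001], [0.867, -0.499, 0.0], [0.001, 0.0, -1.0]]
ft_force: [-1.3, 0.2, 5.4]
gripper_width: 38.8
grasp_force: 51.0
time_s: 12.9
eef_pos: [520.2, 157.4, 243.1]
tool_rot: [[0.406, 0.914, -0.0], [0.914, -0.406, -0.0], [-0.0, 0.0, -1.0]]
ft_force: [-2.8, -0.9, 4.5]
gripper_width: 38.3
grasp_force: 51.0
```

```bash
python3 -m handwheel '{"translation":[[-0.01,-0.02,0],[0,0,-0.01]],"roll":[-3,-2],"gripper":[-1,-1]}'; python3 -m handwheel '{"translation":[[0,0,-0.02],[0,0,-0.01]],"roll":[-2,-2],"gripper":[-1,-1]}'
```

```text
time_s: 13.15
eef_pos: [520.1, 157.4, 243.0]
tool_rot: [[0.325, 0.946, 0.0], [0.946, -0.325, -0.0], [-0.0, 0.0, -1.0]]
ft_force: [-2.2, -0.3, 4.1]
gripper_width: 39.0
grasp_force: 51.0
time_s: 13.4
eef_pos: [519.9, 157.6, 242.2]
tool_rot: [[0.257, 0.966, -0.001], [0.966, -0.257, 0.0], [0.0, -0.001, -1.0]]
ft_force: [0.1, 0.2, -1.3]
gripper_width: 38.9
grasp_force: 50.5
```

```bash
python3 -m handwheel '{"translation":[[0,0,0.1],[0,0,0.1],[0,0,0]],"roll":[0,0,0],"gripper":[-1,-1,-1]}'; python3 -m handwheel '{"translation":[[0,0,0.1],[0,0,0]],"roll":[0,0],"gripper":[-1,-1]}'
```

```text
time_s: 13.78
eef_pos: [519.9, 157.5, 240.4]
tool_rot: [[0.26, 0.966, -0.001], [0.966, -0.26, 0.0], [-0.0, -0.001, -1.0]]
ft_force: [-0.4, 0.9, -1.5]
gripper_width: 38.8
grasp_force: 50.4
time_s: 14.02
eef_pos: [519.9, 157.5, 239.7]
tool_rot: [[0.259, 0.966, -0.0], [0.966, -0.259, 0.0], [0.0, -0.0, -1.0]]
ft_force: [0.1, 1.8, -1.8]
gripper_width: 38.8
grasp_force: 50.4
```

```bash
python3 -m handwheel '{"translation":[[0,0,0.1],[0,0,0.1],[0,0,0]],"roll":[0,0,0],"gripper":[-1,-1,-1]}'; python3 -m handwheel '{"translation":[[0,0,0.1],[0,0,0]],"roll":[0,0],"gripper":[-1,-1]}';python3 -m handwheel '{"translation":[[0,0,0.05],[0,0,0]],"roll":[0,0],"gripper":[-1,-1]}'; python3 -m handwheel '{"translation":[[0,0,0.05],[0,0,0]],"roll":[0,0],"gripper":[-1,-1]}'
```

```text
time_s: 14.4
eef_pos: [520.0, 157.5, 237.7]
tool_rot: [[0.259, 0.966, -0.0], [0.966, -0.259, 0.0], [0.0, -0.0, -1.0]]
ft_force: [-1.3, 1.1, -1.7]
gripper_width: 38.6
grasp_force: 50.4
time_s: 14.65
eef_pos: [520.0, 157.5, 236.8]
tool_rot: [[0.259, 0.966, -0.0], [0.966, -0.259, 0.0], [0.0, -0.0, -1.0]]
ft_force: [-1.3, 2.1, 0.2]
gripper_width: 38.7
grasp_force: 50.4
time_s: 14.9
eef_pos: [520.0, 157.5, 236.4]
tool_rot: [[0.259, 0.966, -0.0], [0.966, -0.259, 0.0], [0.0, -0.0, -1.0]]
ft_force: [-1.3, 1.7, -1.2]
gripper_width: 38.4
grasp_force: 50.4
time_s: 15.15
eef_pos: [520.0, 157.5, 235.9]
tool_rot: [[0.259, 0.966, -0.0], [0.966, -0.259, 0.0], [0.0, -0.0, -1.0]]
ft_force: [-1.8, 1.0, -0.0]
gripper_width: 38.9
grasp_force: 50.4
```

```bash
python3 -m handwheel '{"translation":[[0,0,0.05],[0,0,0]],"roll":[0,0],"gripper":[-1,-1]}'; python3 -m handwheel '{"translation":[[0,0,0.05],[0,0,0]],"roll":[0,0],"gripper":[-1,-1]}'; python3 -m handwheel '{"translation":[[0,0,0.05],[0,0,0]],"roll":[0,0],"gripper":[-1,-1]}'
```

```text
time_s: 15.4
eef_pos: [520.0, 157.5, 235.4]
tool_rot: [[0.259, 0.966, -0.0], [0.966, -0.259, 0.0], [0.0, -0.0, -1.0]]
ft_force: [-2.3, 2.4, -0.3]
gripper_width: 38.6
grasp_force: 50.4
time_s: 15.65
eef_pos: [520.1, 157.5, 235.2]
tool_rot: [[0.259, 0.966, 0.0], [0.966, -0.259, 0.0], [0.0, 0.0, -1.0]]
ft_force: [-3.5, 2.1, 2.6]
gripper_width: 38.5
grasp_force: 50.5
time_s: 15.9
eef_pos: [520.1, 157.5, 235.1]
tool_rot: [[0.259, 0.966, 0.0], [0.966, -0.259, 0.0], [0.0, 0.0, -1.0]]
ft_force: [-5.3, 2.2, 4.1]
gripper_width: 38.8
grasp_force: 51.0
```

```bash
python3 -m handwheel '{"translation":[[0,-0.05,0.03],[0,0,0]],"roll":[4,4],"gripper":[-1,-1]}'; python3 -m handwheel '{"translation":[[0,0,0.03],[0,0,0.02]],"roll":[4,4],"gripper":[-1,-1]}'
python3 -c "
from h import *;print(env.read_state()['moment'])"
```

```text
time_s: 16.15
eef_pos: [520.4, 157.9, 235.1]
tool_rot: [[0.393, 0.919, 0.003], [0.919, -0.393, 0.001], [0.002, 0.002, -1.0]]
ft_force: [-2.6, 3.1, 4.4]
gripper_width: 38.7
grasp_force: 51.0
time_s: 16.4
eef_pos: [520.6, 158.0, 234.8]
tool_rot: [[0.517, 0.856, 0.003], [0.856, -0.517, 0.001], [0.002, 0.002, -1.0]]
ft_force: [-2.3, 3.9, 4.3]
gripper_width: 39.0
grasp_force: 51.0
[0.55493402 0.40620685 0.11132641]
```

```bash
python3 -m handwheel '{"translation":[[0.02,-0.03,0.03],[0,0,0.03]],"roll":[5,4],"gripper":[-1,-1]}'; python3 -m handwheel '{"translation":[[0,0,0.03],[0,0,0.03]],"roll":[5,4],"gripper":[-1,-1]}'
```

```text
time_s: 16.65
eef_pos: [520.6, 158.2, 234.3]
tool_rot: [[0.645, 0.764, 0.004], [0.764, -0.645, 0.001], [0.003, 0.002, -1.0]]
ft_force: [-0.9, 3.7, 4.6]
gripper_width: 38.9
grasp_force: 51.0
time_s: 16.9
eef_pos: [520.8, 158.0, 233.8]
tool_rot: [[0.757, 0.654, 0.004], [0.654, -0.757, 0.0], [0.003, 0.002, -1.0]]
ft_force: [-0.8, 2.7, 4.8]
gripper_width: 38.7
grasp_force: 51.0
```

```bash
python3 -m handwheel '{"translation":[[0,0,0.03],[0,0,0.03]],"roll":[5,4],"gripper":[-1,-1]}'; python3 -c "
from h import *;print(env.read_state()['moment'])"
```

```text
time_s: 17.15
eef_pos: [520.9, 157.8, 233.3]
tool_rot: [[0.85, 0.527, 0.004], [0.527, -0.85, -0.0], [0.004, 0.002, -1.0]]
ft_force: [0.0, 1.8, 5.3]
gripper_width: 39.1
grasp_force: 51.0
[0.26671583 0.23439406 0.04524945]
```

Sinking as expected, 43° turned.

```bash
python3 -m handwheel '{"translation":[[0,0,0.03],[0,0,0.02]],"roll":[4,4],"gripper":[-1,-1]}'; python3 -m handwheel '{"translation":[[0,0,0.02],[0,0,0.02]],"roll":[4,3],"gripper":[-1,-1]}';python3 -c "
from h import *;print(env.read_state()['moment'])"
```

```text
time_s: 17.4
eef_pos: [521.0, 157.8, 232.9]
tool_rot: [[0.915, 0.404, 0.005], [0.404, -0.915, -0.0], [0.004, 0.002, -1.0]]
ft_force: [-0.6, 1.2, 5.4]
gripper_width: 38.7
grasp_force: 51.0
time_s: 17.65
eef_pos: [521.1, 157.6, 232.8]
tool_rot: [[0.957, 0.29, 0.005], [0.29, -0.957, -0.0], [0.004, 0.002, -1.0]]
ft_force: [-1.4, 0.9, 6.9]
gripper_width: 39.0
grasp_force: 51.0
[0.14438005 0.37156786 0.06823189]
```

```bash
python3 -m handwheel '{"translation":[[0,0,0.01],[0,0,0.01]],"roll":[4,4],"gripper":[-1,-1]}'; python3 -m handwheel '{"translation":[[0,0,0],[0,0,0]],"roll":[3,3],"gripper":[-1,-1]}';python3 - <<'E'
from h import *
print(env.read_state()['moment'])
im=env.snapshot("side")
cv2.imwrite("pics/d.png",cv2.resize(im[175:235,227:287],(500,500),interpolation=cv2.INTER_CUBIC))
E
```

```text
time_s: 17.9
eef_pos: [521.1, 157.6, 232.8]
tool_rot: [[0.988, 0.154, 0.005], [0.154, -0.988, -0.0], [0.005, 0.001, -1.0]]
ft_force: [-0.8, 0.8, 8.0]
gripper_width: 38.8
grasp_force: 51.1
time_s: 18.15
eef_pos: [521.1, 157.5, 232.8]
tool_rot: [[0.999, 0.05, 0.005], [0.05, -0.999, -0.001], [0.005, 0.001, -1.0]]
ft_force: [-1.7, -0.1, 7.3]
gripper_width: 38.7
grasp_force: 51.2
[-0.01171602  0.46373718  0.17812465]
```

View pics/d.png

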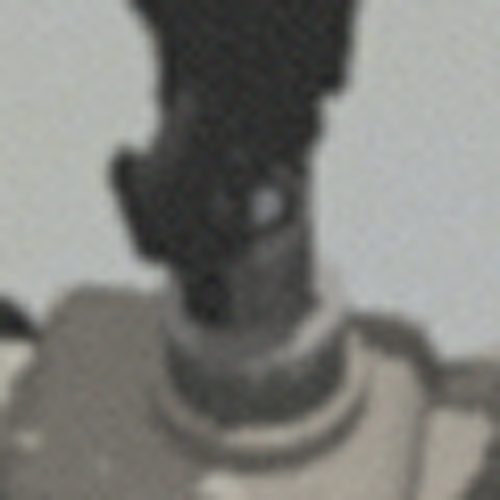

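```bash
python3 -m handwheel '{"translation":[[0,0,-0.04],[0,0,0],[0,0,0],[0,0,0],[0,0,0],[0,0,0],[0,0,0]],"roll":[0,0,0,0,0,0,0],"gripper":[-1,0,0.6,0.9,0.9,0.9,0.9]}'; python3 -m handwheel '{"translation":[[0,0,-0.5],[0,0,-1.5],[0,0,-2.5],[0,0,-3],[0,0,-3],[0,0,-1],[0,0,0],[0,0,0]],"roll":[0,0,0,0,0,0,0,0],"gripper":[0.9,0.9,0.9,0.9,0.9,0.9,0.9,0.9]}';python3 - <<'E'
from h import *
im=env.snapshot("side")
cv2.imwrite("pics/e.png",cv2.resize(im[175:235,227:287],(500,500),interpolation=cv2.INTER_CUBIC))
E
```

```text
time_s: 19.08
eef_pos: [519.4, 157.9, 231.1]
tool_rot: [[0.999, 0.052, -0.0], [0.052, -0.999, -0.0], [-0.0, 0.0, -1.0]]
ft_force: [-0.6, 0.3, -0.4]
gripper_width: 81.2
grasp_force: 0.0
time_s: 20.08
eef_pos: [518.9, 157.9, 344.6]
tool_rot: [[0.999, 0.052, -0.002], [0.052, -0.999, -0.0], [-0.002, 0.0, -1.0]]
ft_force: [0.5, -0.3, -0.3]
gripper_width: 81.7
grasp_force: 0.0
```

View pics/e.png

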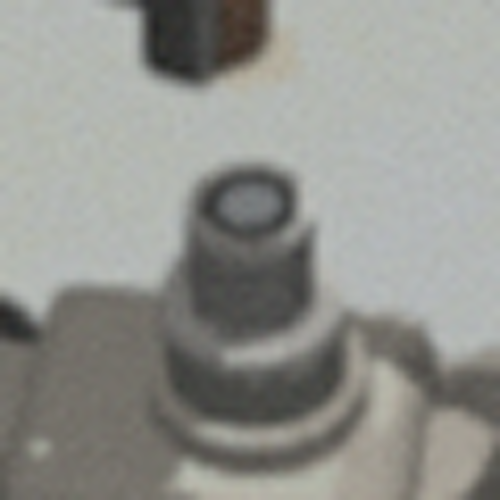

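The adapter stands upright with its shoulder flush on the collar (crop pixels ~(255,340)), and the gripper is clear above it.

```bash
python3 -c "
from cell import env;print(env.hand_in())"
```

```text
the job is handed in; nothing more can be done
None
```

The adapter is screwed home, flush on the port's rim as far as the pictures and tool height show. I let go, backed the gripper clear and handed the job in at about 20 s; no verdict came back.

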